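# Sort the left-hand and right-hand brackets into their bins

## Robot

A 7-joint arm with a two-finger parallel gripper is mounted at the origin on the work surface. World frame = base frame: x ahead of the robot, y to its left, z up, the work surface at z = 0. Lengths are in m, angles in rad, forces in N, time in s.
With the tool pointing down it reaches from about 0.4 to 0.85 m from the base axis. Payload 10.4 kg.
Tool frame: the origin (TCP) lies at the very end of the fingers, on their centre line; the grasp point (between the pads) lies 19 mm behind it (robot.pinch_z is the z of the grasp point in the tool frame, in m); z points along the fingers, y is the line along which they close (so a half turn about z gives the same grasp; the last joint's range is limited). The gripper opens to 85 mm and grips with 20 to 120 N. Pads are 22 mm wide; open, the fingers measure 114 mm over their backs; the gripper's body (76 mm by 85 mm) begins 54 mm behind the grasp point. The pads swing forward as they close: fully open they stand 13 mm farther back than shut.
Start: joints at [-1.358, 0.332, -0.065, 1.46, 0.022, 1.35, -0.088], TCP at [0.146, 0.608, 0.231] pointing down, gripper open.
Joint ranges: [-2.6, 2.6], [-0.5, 2.12], [-1.47, 1.34], [0.16, 2.42], [-1.27, 4.41], [0.06, 2.06], [-2.6, 2.6]. Speed limits (rad/s): [2.22, 2.22, 2.79, 2.79, 3.14, 3.14, 3.14].

## Interface

Orientations are given as a 3x3 rotation matrix whose columns are the frame's x, y, z axes.
In Python, from rig import robot, vision, sense gives the robot as it stands (robot), with the cameras (vision) and the readings as plain functions.
- The arm moves only by the shell command python3 shift.py FILE, which reads ROWS from the file FILE. ROWS is one flat JSON list of numbers that holds 1 to 5 rows one after another, with no inner brackets; each row has 7 numbers: a rotation vector rx, ry, rz in rad, then dx, dy, dz in m, then the finger opening in m; each row shifts and turns the commanded pose from where the row before left it, along the tool's axes as they then stand; what a row does not reach is not made up. A row lasts 1/12 s, in which the tool goes at most 0.0417 m and 0.125 rad, less where a joint would pass 70% of its speed; a pose out of reach is approached as far as the arm can. The fingers move at their own pace and stop on an object; the grip force is fixed at half the most. Time passes only in rows, so rows that do not move let the fingers close. It prints the time, the measured TCP pose, the force, the opening and the grip force at its end. Input that does not fit is refused with a message, and nothing moves.
- sense(): the state, without advancing time (a new reading comes with each control period).
- vision.get_image(name): name is "side" or "top" or "wrist"; returns a dict with "color" (480x640x3 uint8, blue, green, red), "mtx" (3x3 intrinsics, pixels), "dist_coeffs" ([k1, k2, p1, p2, k3] as OpenCV has them; the pictures are not rectified), "eye" and "attitude" of the camera in the world; the wrist camera has in their place "T_tool_cam" (4x4, takes a point from camera to tool coordinates, whose origin is the TCP and whose axes are the flange's). Camera axes: x right, y down, z forward; pixel columns grow to the right and rows downward; lengths in m; the calibration is good to about 2 mm. A picture is of the moment at which its call begins: read the wrist's pose just before it. There is no depth.
- robot.job_done(): hands the job in; it is judged then, once.
The state is a dict: "clock": time; "joint_pos": joint angles; "qvel": joint speeds; "effort": joint torques, N m; "eef_pos": TCP position; "orientation": TCP orientation; "contact_force": force on the tool from outside, world axes, zero at the start; "torque": the same for the moment, N m; "grip_width": finger opening in m; "finger_force": force on a finger pad.
Only numpy, scipy, OpenCV 4.12 (cv2) and the standard library are available. Lean on these libraries where they do the work, as an engineer would, in place of code of your own. Each camera call takes 0.05 s, during which the arm holds its last target. There are 200 camera calls.

## Task

Two mirror-image brackets, a pale wooden wall with a black foot at one end, stand on the assembly bench. Put the left-hand one (looking down on it with the foot's end pointing away from you, the foot sticks out to the left) into the blue bin and the right-hand one into the yellow bin. Leave each standing on its underside on the bin's floor, as it stands now on the bench, and let go.

Things in the scene. Friction and masses are not known exactly. Their poses are not given: they have to be found in the camera images.
- left_bracket: left-hand bracket, loose, 60-130 g, any yaw. Upright pale wood wall 110 (x) x 16 (y) x 44 mm high; black foot plate 45 x 35 x 8 mm at its bottom (x +10 to +55, y +8 to +43 mm): from above, foot end pointing away from you, the foot sticks out to the left. Mirror image of the right-hand one. Origin: centre of the wall's underside, z up. Pinch the wall's middle across its 16 mm from above.
- right_bracket: right-hand bracket, loose, 60-130 g, any yaw. Upright pale wood wall 110 (x) x 16 (y) x 44 mm high; black foot plate 45 x 35 x 8 mm at its bottom (x +10 to +55, y -8 to -43 mm): from above, foot end pointing away from you, the foot sticks out to the right. Mirror image of the left-hand one. Origin: centre of the wall's underside, z up. Pinch the wall's middle across its 16 mm from above.
- left_bin: Blue bin for left-hand brackets, fixed, empty, open on top. 220 (x) x 180 (y) mm outside, 210 x 170 inside; walls and floor 5 thick; back and side walls 75 high, front wall (-x) 45 high. Origin: centre of its underside, z up; inner floor 5 mm above. May stand at either side; position and yaw vary.
- right_bin: Yellow bin for right-hand brackets, fixed, empty, open on top. 220 (x) x 180 (y) mm outside, 210 x 170 inside; walls and floor 5 thick; back and side walls 75 high, front wall (-x) 45 high. Origin: centre of its underside, z up; inner floor 5 mm above. May stand at either side; position and yaw vary.

How it is judged:
By the outcome, as a careful person would: the job done as asked, in the order asked, and still so for the second after the job is handed in, with the robot touching nothing.
It also fails if it takes over 62 s, if anything falls off the work surface, if the arm or the gripper's body presses on something with over 40 N, if the wrist force passes 120 N, or if a joint passes its speed limit or range.

## Working session

There is one attempt and no reset: what is moved stays moved. The work goes in short steps, Python scripts to look and compute and a shell command to move; the robot and the scene stay as the last step left them, time stands still between calls to the robot, and variables do not carry over. Pictures are saved under pics/ and viewed, at most 10 in all, crops included, and the job is handed in when it is done.

```bash
ls; mkdir -p pics
python3 - <<'E'
from rig import robot, vision, sense
import cv2,numpy as np
s=sense();print(s['clock'],s['eef_pos'],s['orientation'],s['grip_width'],robot.pinch_z)
for n in('top','side'):
    d=vision.get_image(n);cv2.imwrite(f'pics/{n}0.png',d['color']);print(n,d['eye'],d['attitude'],d['mtx'],d['dist_coeffs'])
E
```

```text
pics
rig.py
shift.py
0.0 [0.14595615 0.60734593 0.23050729] [[-9.72335474e-01  2.33588680e-01 -2.31791218e-04]
 [ 2.33588774e-01  9.72334483e-01 -1.39237138e-03]
 [-9.98635978e-05 -1.40799591e-03 -9.99999004e-01]] 0.08528336300210564 -0.0187
top [3.69828711e-01 4.75342142e-04 9.66067842e-01] [[-0.01707396 -0.98325235  0.1814478 ]
 [-0.99985227  0.01714933 -0.00115359]
 [-0.00197744 -0.18144069 -0.9833999 ]] [[485.72484895   0.         316.77494484]
 [  0.         485.72484895 242.70243956]
 [  0.           0.           1.        ]] [-0.09565426  0.          0.          0.          0.        ]
side [ 0.23656914 -0.55313723  0.79480869] [[ 8.72551446e-01 -3.76409403e-01  3.11399961e-01]
 [-4.88521477e-01 -6.73428860e-01  5.54833612e-01]
 [ 8.61131747e-04 -6.36246439e-01 -7.71485403e-01]] [[475.02780328   0.         320.75284593]
 [  0.         475.02780328 241.94837354]
 [  0.           0.           1.        ]] [-0.03067615  0.          0.          0.          0.        ]
```

View pics/top0.png

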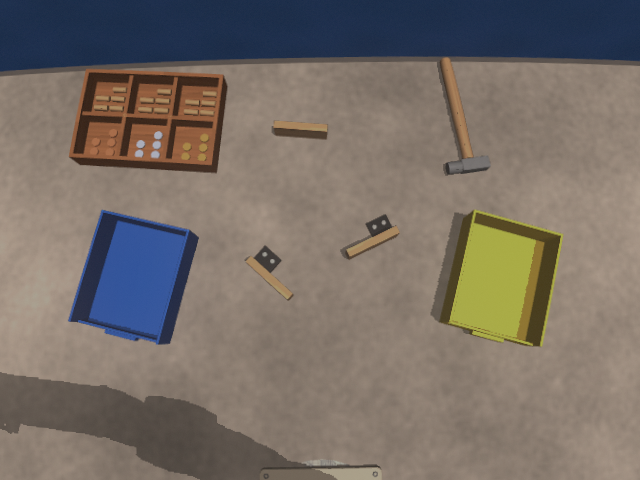

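View pics/side0.png

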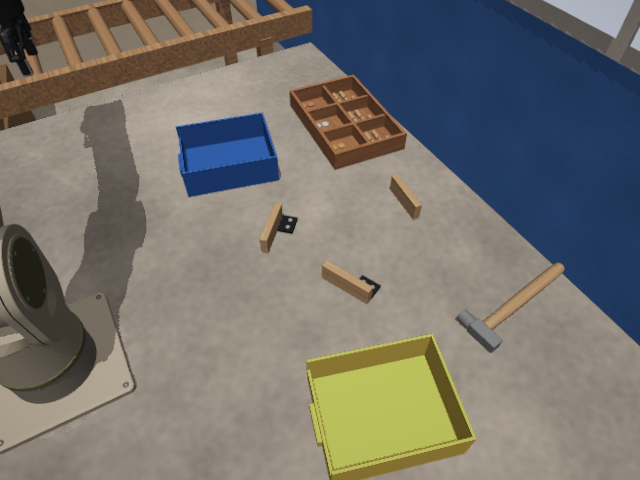

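The top view shows the blue bin at left (~(135,280)), the yellow bin at right (~(500,280)), and two brackets. The one at (270,278) has its foot end up-left and the foot on its right, so it's right-hand and goes to yellow. The one at (372,243) has its foot end to the right and the foot on its left, so it's left-hand and goes to blue. The block at (300,128) has no foot, so it's a distractor. The side view agrees.

```bash
cat > h.py <<'E'
import cv2,numpy as np
from rig import robot, vision, sense
def cast(d,uv,z):
    n=cv2.undistortPoints(np.float64(uv).reshape(-1,1,2),d['mtx'],np.float64(d['dist_coeffs'])).reshape(-1,2)
    r=np.c_[n,np.ones(len(n))]@np.array(d['attitude']).T; e=np.array(d['eye'])
    return (e+r*((z-e[2])/r[:,2])[:,None])[:,:2]
def rect(p):
    (c,(w,h),a)=cv2.minAreaRect(np.float32(p)); b=cv2.boxPoints((c,(w,h),a)); e=[b[1]-b[0],b[2]-b[1]]
    l=max(e,key=np.linalg.norm); return np.round(c,4),sorted([round(w,4),round(h,4)]),round(float(np.degrees(np.arctan2(l[1],l[0])))%180,1)
def mask(im,lo,hi,box):
    m=cv2.inRange(cv2.cvtColor(im,cv2.COLOR_BGR2HSV),lo,hi); z=np.zeros_like(m);x0,y0,x1,y1=box; z[y0:y1,x0:x1]=m[y0:y1,x0:x1]
    c=max(cv2.findContours(z,0,1)[0],key=cv2.contourArea); return c.reshape(-1,2)
E
python3 - <<'E'
from h import *
d=vision.get_image('top');im=d['color']
hsv=cv2.cvtColor(im,cv2.COLOR_BGR2HSV)
for n,p in dict(R=(268,277),L=(372,242),bench=(320,300),Rside=(266,281),Lside=(365,248)).items(): print(n,hsv[p[1],p[0]])
for n,b in dict(R=(225,235,310,315),L=(335,205,410,270)).items():
    for v in(60,110,130,150):
        c=mask(im,(8,90,v),(25,255,255),b); print(n,v,rect(cast(d,c,.044)))
    f=mask(im,(0,0,0),(180,255,60),b);print(' foot',rect(cast(d,f,.008)))
for n,lo,hi in(('blue',(100,150,30),(125,255,255)),('yel',(22,120,30),(35,255,255))):
    c=mask(im,lo,hi,(60,200,580,360)); q=cv2.approxPolyDP(cv2.convexHull(c),6,True).reshape(-1,2)
    print(n,q.tolist(),cast(d,q,.075).round(3).tolist())
z=cv2.resize(im[200:320,230:420],None,fx=4,fy=4,interpolation=2);cv2.imwrite('pics/c1.png',z)
E
```

```text
R [ 16 109 166]
L [ 16 109 166]
bench [ 14  48 133]
Rside [ 16  59 113]
Lside [ 17 109 166]
R 60 (array([0.4745, 0.0918]), [0.0162, 0.1111], 47.2)
R 110 (array([0.4748, 0.0925]), [0.0158, 0.1097], 47.2)
R 130 (array([0.4752, 0.093 ]), [0.0154, 0.1084], 47.5)
R 150 (array([0.4749, 0.0925]), [0.0146, 0.1069], 47.3)
 foot (array([0.496 , 0.0883]), [0.0, 0.014], 134.7)
L 60 (array([ 0.5401, -0.1085]), [0.0191, 0.1108], 115.6)
L 110 (array([ 0.5417, -0.1087]), [0.0163, 0.1088], 114.6)
L 130 (array([ 0.5423, -0.1089]), [0.0154, 0.108], 114.6)
L 150 (array([ 0.5422, -0.109 ]), [0.014, 0.108], 114.7)
 foot (array([ 0.5715, -0.1298]), [0.0082, 0.0415], 115.7)
blue [[102, 210], [188, 231], [157, 343], [69, 320]] [[0.606, 0.413], [0.561, 0.242], [0.353, 0.294], [0.396, 0.464]]
yel [[474, 210], [562, 234], [541, 345], [497, 341], [441, 321], [463, 219]] [[0.592, -0.302], [0.543, -0.471], [0.336, -0.41], [0.346, -0.327], [0.385, -0.225], [0.575, -0.279]]
```

View pics/c1.png

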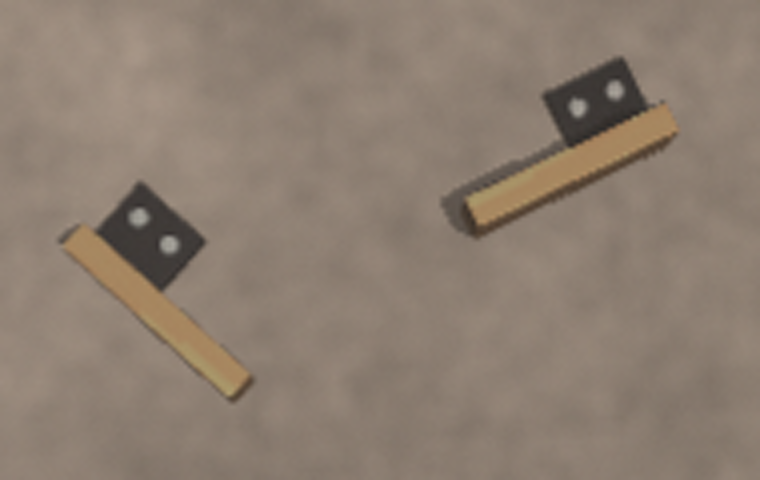

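Each bracket's hand is confirmed and their sizes match (110×16). The left bracket is at (0.542,-0.109) with wall yaw 114.6°, and the right one is at (0.475,0.0925) with wall yaw 47.2°. I'll check the bins and turn the tool.

```bash
cat >> h.py <<'E'
def todo(x,y,z,yaw):
    s=sense();R=np.array(s['orientation']);y0=np.array([np.cos(np.radians(yaw)),np.sin(np.radians(yaw)),0]);zz=np.array([0,0,-1.]);T=np.c_[np.cross(y0,zz),y0,zz]
    print('rot',cv2.Rodrigues(R.T@T)[0].ravel().round(3),'move now',(R.T@(np.array([x,y,z])-s['eef_pos'])).round(4),'move after turn',(T.T@(np.array([x,y,z])-s['eef_pos'])).round(4),s['clock'],np.round(s['joint_pos'],2),round(s['grip_width'],4))
E
echo '[0,0,0.125,0,0,0,0.085,0,0,0.125,0,0,0,0.085,0,0,0.125,0,0,0,0.085,0,0,0.125,0,0,0,0.085,0,0,0.125,0,0,0,0.085]' > m.json && python3 shift.py m.json
echo '[0,0,0.125,0,0,0,0.085,0,0,0.125,0,0,0,0.085,0,0,0.03,0,0,0,0.085,0,0,0,0,0,0,0.085,0,0,0,0,0,0,0.085]' > m.json && python3 shift.py m.json
python3 - <<'E'
from h import *
todo(.542,-.109,.2,24.6)
d=vision.get_image('top')
print('blue right rim',cast(d,[(197,233),(168,342)],.075).round(3).tolist(),'floor',cast(d,[(121,220),(188,236),(160,335),(92,317)],.005).round(3).tolist())
for n,lo,hi,p in(('blue',(100,150,120),(125,255,255),0),('yel',(22,120,130),(35,255,255),0)):
    c=mask(d['color'],lo,hi,(60,200,580,360)); print(n,rect(cast(d,c,.005)))
E
```

```text
clock: 0.57
eef_pos: [0.146, 0.6076, 0.231]
orientation: [[-0.647, 0.762, -0.0], [0.762, 0.647, -0.001], [-0.0, -0.0, -1.0]]
contact_force: [0.4, -0.6, 0.3]
grip_width: 0.085
finger_force: 0.0
clock: 0.98
eef_pos: [0.1459, 0.6076, 0.2311]
orientation: [[-0.418, 0.908, -0.0], [0.908, 0.418, -0.0], [-0.0, -0.0, -1.0]]
contact_force: [-0.8, 0.1, -0.1]
grip_width: 0.0847
finger_force: 0.0
rot [-0.     0.     0.002] move now [-0.8166  0.0599  0.0313] move after turn [-0.8165  0.0618  0.0311] 0.9833 [-1.45  0.33  0.06  1.47 -0.02  1.35 -0.96] 0.0847
blue right rim [[0.557, 0.225], [0.355, 0.274]] floor [[0.602, 0.403], [0.566, 0.261], [0.368, 0.312], [0.404, 0.453]]
blue (array([0.4856, 0.3813]), [0.1928, 0.2389], 166.0)
yel (array([ 0.4652, -0.3822]), [0.1931, 0.2485], 163.3)
```

```bash
echo '[0,0,0,-0.04,0.003,0,0.085,0,0,0,-0.04,0.003,0,0.085,0,0,0,-0.04,0.003,0,0.085,0,0,0,-0.04,0.003,0,0.085,0,0,0,-0.04,0.003,0,0.085]' > m.json && python3 shift.py m.json | sed -n 2,3p
echo '[0,0,0,-0.04,0.003,0,0.085,0,0,0,-0.04,0.003,0,0.085,0,0,0,-0.04,0.003,0,0.085,0,0,0,-0.04,0.003,0,0.085,0,0,0,-0.04,0.003,0,0.085]' > m.json && python3 shift.py m.json | sed -n 2,3p
echo '[0,0,0,-0.04,0.003,0,0.085,0,0,0,-0.04,0.003,0,0.085,0,0,0,-0.04,0.003,0,0.085,0,0,0,-0.04,0.003,0,0.085,0,0,0,-0.04,0.003,0,0.085]' > m.json && python3 shift.py m.json | sed -n 2,3p
echo '[0,0,0,-0.04,0.003,0.01,0.085,0,0,0,-0.04,0.003,0.01,0.085,0,0,0,-0.04,0.003,0.01,0.085,0,0,0,-0.04,0.003,0,0.085,0,0,0,0,0,0,0.085]' > m.json && python3 shift.py m.json | sed -n 2,3p
echo '[0,0,0,0,0,0,0.085,0,0,0,0,0,0,0.085]' > m.json && python3 shift.py m.json | sed -n 1,3p
python3 -c "
from h import *
todo(.542,-.109,.012,24.6)"
```

```text
eef_pos: [0.2437, 0.4303, 0.2312]
orientation: [[-0.418, 0.908, -0.0], [0.908, 0.418, 0.0], [0.0, 0.0, -1.0]]
eef_pos: [0.3406, 0.2547, 0.2315]
orientation: [[-0.418, 0.908, 0.0], [0.908, 0.418, 0.001], [0.001, 0.001, -1.0]]
eef_pos: [0.4376, 0.0791, 0.2316]
orientation: [[-0.418, 0.908, 0.001], [0.908, 0.418, 0.001], [0.0, 0.001, -1.0]]
eef_pos: [0.516, -0.0667, 0.2009]
orientation: [[-0.412, 0.911, 0.0], [0.911, 0.412, -0.004], [-0.004, -0.001, -1.0]]
clock: 2.87
eef_pos: [0.5145, -0.0591, 0.2011]
orientation: [[-0.417, 0.909, -0.001], [0.909, 0.417, -0.0], [0.0, -0.001, -1.0]]
rot [-0.001 -0.     0.001] move now [-0.0569  0.0043  0.1891] move after turn [-0.0568  0.0043  0.1891] 2.8667 [-0.74  0.13  0.84  1.82 -0.1   1.24  0.56] 0.085
```

Next I descend to about 70 mm above the grasp height and check with the wrist camera.

```bash
echo '[0,0,0,-0.019,0.002,0.02,0.085,0,0,0,-0.019,0.002,0.03,0.085,0,0,0,-0.019,0,0.03,0.085,0,0,0,0,0,0.03,0.085,0,0,0,0,0,0,0.085]' > m.json && python3 shift.py m.json | sed -n 1,2p
python3 - <<'E'
from h import *
todo(.542,-.109,.012,24.6)
s=sense();d=vision.get_image('wrist');cv2.imwrite('pics/w1.png',d['color'])
T=np.array(d['T_tool_cam']);R=np.array(s['orientation']);d['attitude']=R@T[:3,:3];d['eye']=s['eef_pos']+R@T[:3,3]
for v in(110,130,150):
    c=mask(d['color'],(8,90,v),(25,255,255),(0,0,640,480)); print(rect(cast(d,c,.044)))
E
```

```text
clock: 3.28
eef_pos: [0.5389, -0.108, 0.0865]
rot [-0.007 -0.004  0.002] move now [-0.0025  0.0029  0.0745] move after turn [-0.0022  0.0024  0.0745] 3.2833 [-0.56  0.39  0.81  1.86 -0.32  1.04  0.81] 0.0852
(array([ 0.5425, -0.1089]), [0.0159, 0.1093], 114.7)
(array([ 0.5426, -0.1092]), [0.0157, 0.1087], 114.7)
(array([ 0.5427, -0.1094]), [0.0157, 0.1082], 114.7)
```

View pics/w1.png

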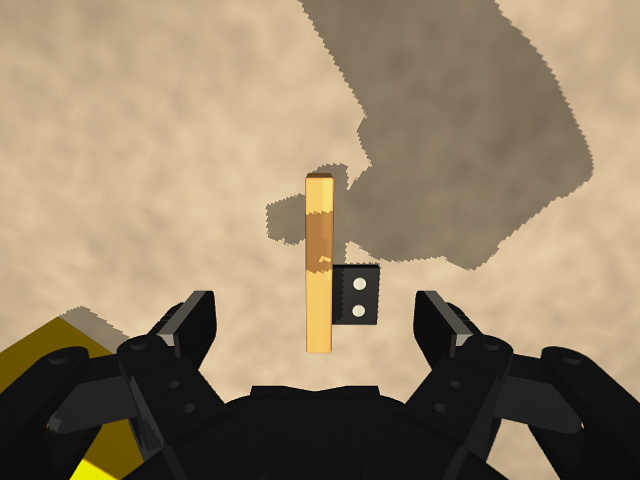

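The wrist view shows the wall between the fingers, spanning rows 175–350 at column ~319, with the foot at lower right (355,295). The position agrees with the top view within 1 mm. Descend and grip.

```bash
echo '[0,0,0,0,0.003,0.025,0.085,0,0,0,0,0,0.025,0.085,0,0,0,0,0,0.023,0.085,0,0,0,0,0,0,0.085,0,0,0,0,0,0,0.085]' > m.json && python3 shift.py m.json | sed -n 1,4p
echo '[0,0,0,0,0,0,0,0,0,0,0,0,0,0,0,0,0,0,0,0,0,0,0,0,0,0,0,0,0,0,0,0,0,0,0]' > m.json && python3 shift.py m.json 
echo '[0,0,0,0,0,0,0,0,0,0,0,0,0,0,0,0,0,0,0,0,0,0,0,0,0,0,0,0,0,0,0,0,0,0,0]' > m.json && python3 shift.py m.json 
python3 -c "
from h import *
todo(.542,-.108,.013,24.6)"
```

```text
clock: 3.75
eef_pos: [0.5453, -0.1069, 0.0199]
orientation: [[-0.419, 0.908, 0.0], [0.908, 0.419, 0.001], [0.001, 0.001, -1.0]]
contact_force: [0.6, 0.5, 0.1]
clock: 4.17
eef_pos: [0.5451, -0.1081, 0.0189]
orientation: [[-0.417, 0.909, 0.001], [0.909, 0.417, 0.0], [-0.0, 0.001, -1.0]]
contact_force: [0.6, 0.4, 0.4]
grip_width: 0.025
finger_force: 0.0
clock: 4.58
eef_pos: [0.5451, -0.1083, 0.0188]
orientation: [[-0.417, 0.909, 0.001], [0.909, 0.417, 0.0], [-0.0, 0.001, -1.0]]
contact_force: [-1.5, 1.1, 6.7]
grip_width: 0.0148
finger_force: 60.1
rot [0.001 0.    0.001] move now [ 0.0015 -0.0027  0.0058] move after turn [ 0.0015 -0.0027  0.0058] 4.5833 [-0.5   0.5   0.74  1.89 -0.42  0.92  0.88] 0.0148
```

Gripped at 15 mm opening with 60 N. Now lift, then carry to the blue bin.

```bash
echo '[0,0,0,0,0,-0.02,0,0,0,0,0,0,-0.04,0,0,0,0,0,0,-0.04,0,0,0,0,0,0,-0.04,0,0,0,0,0,0,-0.03,0]' > m.json && python3 shift.py m.json
echo '[0,0,0,0.02,0.006,0,0,0,0,0,0.037,0.01,0,0,0,0,0,0.037,0.01,0,0,0,0,0,0.037,0.01,0,0,0,0,0,0.037,0.01,0,0]' > m.json && python3 shift.py m.json |sed -n 2p
echo '[0,0,0,0.037,0.01,0,0,0,0,0,0.037,0.01,0,0,0,0,0,0.037,0.01,0,0,0,0,0,0.037,0.01,0,0,0,0,0,0.037,0.01,0,0]' > m.json && python3 shift.py m.json|sed -n 2p
echo '[0,0,0,0.037,0.01,0,0,0,0,0,0.03,0.008,0,0,0,0,0,0.02,0.005,0,0,0,0,0,0,0,0,0,0,0,0,0,0,0,0]' > m.json && python3 shift.py m.json
python3 - <<'E'
from h import *
todo(.465,.343,.03,24.6)
d=vision.get_image('side');cv2.imwrite('pics/s2.png',d['color'])
E
```

```text
clock: 5.0
eef_pos: [0.545, -0.1088, 0.1913]
orientation: [[-0.416, 0.909, 0.002], [0.909, 0.416, 0.0], [-0.001, 0.002, -1.0]]
contact_force: [0.7, 0.5, -0.7]
grip_width: 0.0148
finger_force: 59.0
eef_pos: [0.5158, 0.0651, 0.1883]
eef_pos: [0.484, 0.2543, 0.1883]
clock: 6.25
eef_pos: [0.4688, 0.3422, 0.1877]
orientation: [[-0.419, 0.908, -0.001], [0.908, 0.419, -0.001], [-0.001, -0.001, -1.0]]
contact_force: [1.3, 0.1, -0.7]
grip_width: 0.0149
finger_force: 59.0
rot [-0.001  0.001  0.003] move now [ 0.0025 -0.003   0.1577] move after turn [ 0.0024 -0.0031  0.1577] 6.25 [-1.22  0.29  0.61  1.67 -0.17  1.24 -0.14] 0.0149
```

View pics/s2.png

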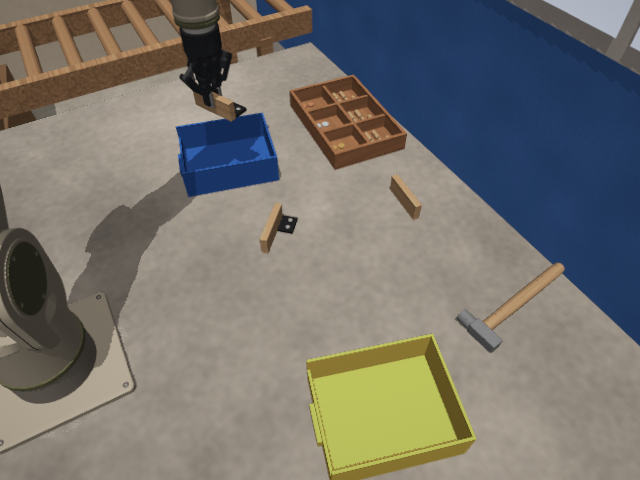

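The bracket at (220,105) is held level over the blue bin and nothing else has moved. Lower to just above the floor, then creep down.

```bash
echo '[0,0,0,0,0,0.03,0,0,0,0,0,0,0.035,0,0,0,0,0,0,0.035,0,0,0,0,0,0,0.03,0,0,0,0,0,0,0.02,0]' > m.json && python3 shift.py m.json
echo '[0,0,0,0,0,0.004,0,0,0,0,0,0,0,0,0,0,0,0,0,0,0]' > m.json && python3 shift.py m.json
echo '[0,0,0,0,0,0.003,0,0,0,0,0,0,0,0,0,0,0,0,0,0,0]' > m.json && python3 shift.py m.json
echo '[0,0,0,0,0,0.002,0,0,0,0,0,0,0,0,0,0,0,0,0,0,0]' > m.json && python3 shift.py m.json
```

```text
clock: 6.72
eef_pos: [0.469, 0.3387, 0.0356]
orientation: [[-0.415, 0.91, -0.002], [0.91, 0.415, -0.002], [-0.001, -0.003, -1.0]]
contact_force: [-0.2, 0.8, -0.9]
grip_width: 0.015
finger_force: 59.1
clock: 6.97
eef_pos: [0.4706, 0.3409, 0.0357]
orientation: [[-0.416, 0.91, 0.001], [0.91, 0.416, 0.001], [0.0, 0.001, -1.0]]
contact_force: [0.2, 0.6, -1.4]
grip_width: 0.015
finger_force: 59.1
clock: 7.22
eef_pos: [0.4699, 0.3418, 0.0323]
orientation: [[-0.417, 0.909, 0.001], [0.909, 0.417, 0.001], [0.001, 0.001, -1.0]]
contact_force: [-0.4, 0.1, -1.3]
grip_width: 0.0146
finger_force: 59.1
clock: 7.47
eef_pos: [0.4695, 0.3414, 0.0294]
orientation: [[-0.417, 0.909, 0.0], [0.909, 0.417, 0.0], [0.0, 0.0, -1.0]]
contact_force: [-0.5, -0.1, -0.6]
grip_width: 0.0152
finger_force: 59.1
```

```bash
echo '[0,0,0,0,0,0.003,0,0,0,0,0,0,0,0,0,0,0,0,0,0,0]' > m.json && python3 shift.py m.json|sed -n '2p;4p'
echo '[0,0,0,0,0,0.001,0,0,0,0,0,0,0,0,0,0,0,0,0,0,0]' > m.json && python3 shift.py m.json|sed -n '2p;4p'
echo '[0,0,0,0,0,0.001,0,0,0,0,0,0,0,0,0,0,0,0,0,0,0]' > m.json && python3 shift.py m.json|sed -n '2p;4p'
```

```text
eef_pos: [0.4694, 0.3412, 0.0261]
contact_force: [0.5, -0.2, -0.4]
eef_pos: [0.4695, 0.3413, 0.0253]
contact_force: [-0.2, -0.2, -0.9]
eef_pos: [0.4695, 0.3413, 0.0243]
contact_force: [0.2, 0.3, -1.2]
```

```bash
echo '[0,0,0,0,0,0.001,0,0,0,0,0,0,0,0,0,0,0,0,0,0,0]' > m.json && python3 shift.py m.json|sed -n '2p;4p'
echo '[0,0,0,0,0,0.0005,0,0,0,0,0,0,0,0,0,0,0,0,0,0,0]' > m.json && python3 shift.py m.json|sed -n '2p;4p'
```

```text
eef_pos: [0.4696, 0.3414, 0.0239]
contact_force: [-1.3, -2.1, 6.3]
eef_pos: [0.4696, 0.3415, 0.0239]
contact_force: [-5.2, -3.3, 11.6]
```

Contact came at z 0.0239, as expected. Release, retreat and look.

```bash
echo '[0,0,0,0,0,0,0.045,0,0,0,0,0,0,0.045,0,0,0,0,0,0,0.045,0,0,0,0,0,0,0.045,0,0,0,0,0,0,0.045]' > m.json && python3 shift.py m.json
echo '[0,0,0,0,0,-0.01,0.045,0,0,0,0,0,-0.03,0.045,0,0,0,0,0,-0.04,0.045,0,0,0,0,0,-0.04,0.045,0,0,0,0,0,-0.04,0.045]' > m.json && python3 shift.py m.json
echo '[0,0,0.125,0,0,0,0.085,0,0,0.125,0,0,0,0.085,0,0,0.125,0,0,0,0.085,0,0,0.125,0,0,0,0.085,0,0,0.125,0,0,0,0.085]' > m.json && python3 shift.py m.json|sed -n 2,3p
echo '[0,0,0.125,0,0,0,0.085,0,0,0.125,0,0,0,0.085,0,0,0.125,0,0,0,0.085,0,0,0.125,0,0,0,0.085,0,0,0.05,0,0,0,0.085]' > m.json && python3 shift.py m.json|sed -n 2,3p
python3 - <<'E'
from h import *
todo(.4735,.0912,.06,-42.8)
E
```

```text
clock: 9.13
eef_pos: [0.4695, 0.3413, 0.0227]
orientation: [[-0.417, 0.909, -0.0], [0.909, 0.417, -0.0], [-0.0, -0.0, -1.0]]
contact_force: [-0.5, 0.4, 0.8]
grip_width: 0.0451
finger_force: 0.0
clock: 9.55
eef_pos: [0.4694, 0.3407, 0.1853]
orientation: [[-0.416, 0.909, 0.0], [0.909, 0.416, -0.0], [-0.0, 0.0, -1.0]]
contact_force: [0.8, 0.9, -0.0]
grip_width: 0.0447
finger_force: 0.0
eef_pos: [0.4696, 0.3412, 0.1836]
orientation: [[0.2, 0.98, 0.0], [0.98, -0.2, 0.001], [0.001, 0.0, -1.0]]
eef_pos: [0.4695, 0.3413, 0.1835]
orientation: [[0.683, 0.73, 0.0], [0.73, -0.683, 0.0], [0.0, -0.0, -1.0]]
rot [-0.    -0.    -0.005] move now [-0.1799  0.1739  0.1234] move after turn [-0.1808  0.1728  0.1235] 10.3833 [-1.37  0.33  0.81  1.68 -0.25  1.24 -1.25] 0.0849
```

```bash
echo '[0,0,0,-0.025,0.024,0,0.085,0,0,0,-0.025,0.024,0,0.085,0,0,0,-0.025,0.024,0,0.085,0,0,0,-0.025,0.024,0,0.085,0,0,0,-0.025,0.024,0,0.085]' > m.json && python3 shift.py m.json|sed -n 2p
echo '[0,0,0,-0.025,0.024,0.025,0.085,0,0,0,-0.025,0.024,0.03,0.085,0,0,0,-0.005,0.005,0.03,0.085,0,0,0,0,0,0.012,0.085,0,0,0,0,0,0,0.085]' > m.json && python3 shift.py m.json|sed -n 2p
python3 - <<'E'
from h import *
todo(.4740,.0917,.013,-42.8)
s=sense();d=vision.get_image('wrist')
T=np.array(d['T_tool_cam']);R=np.array(s['orientation']);d['attitude']=R@T[:3,:3];d['eye']=s['eef_pos']+R@T[:3,3]
for v in(110,130,150):
    c=mask(d['color'],(8,90,v),(25,255,255),(0,0,640,480)); print(rect(cast(d,c,.044)))
t=vision.get_image('top')['color'];cv2.imwrite('pics/t3.png',np.hstack([cv2.resize(t[190:360,50:250],(400,340)),cv2.resize(d['color'],(400,340))]))
E
```

```text
eef_pos: [0.4728, 0.1663, 0.1833]
eef_pos: [0.4729, 0.0944, 0.0873]
rot [-0.001  0.004  0.   ] move now [-0.001   0.0027  0.0743] move after turn [-0.0012  0.0026  0.0743] 11.2167 [-1.14  0.23  0.95  2.03 -0.22  0.99 -0.83] 0.0849
(array([0.4762, 0.0927]), [0.0158, 0.1091], 47.4)
(array([0.476 , 0.0925]), [0.0158, 0.1086], 47.4)
(array([0.476 , 0.0925]), [0.0158, 0.1085], 47.3)
```

View pics/t3.png

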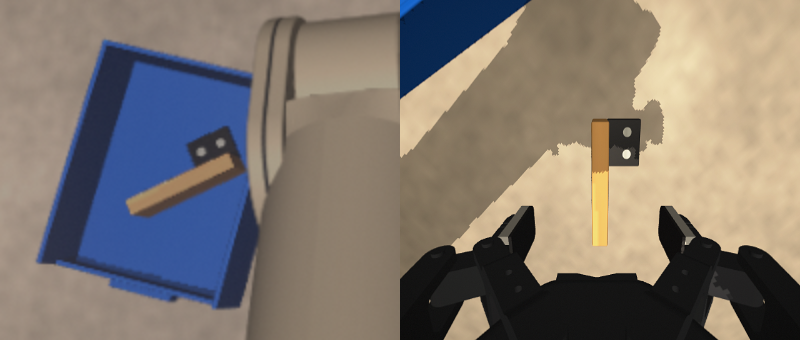

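The left bracket stands upright in the blue bin (foot at ~(210,145) in the left half). The right bracket is centred between the open fingers, with its foot end away. Descend and grip.

```bash
echo '[0,0,0,0,0.003,0.025,0.085,0,0,0,0,0,0.025,0.085,0,0,0,0,0,0.025,0.085,0,0,0,0,0,0.001,0.085,0,0,0,0,0,0,0.085]' > m.json && python3 shift.py m.json | sed -n 1,4p
echo '[0,0,0,0,0,0,0,0,0,0,0,0,0,0,0,0,0,0,0,0,0,0,0,0,0,0,0,0,0,0,0,0,0,0,0]' > m.json && python3 shift.py m.json |tail -2
echo '[0,0,0,0,0,0,0,0,0,0,0,0,0,0,0,0,0,0,0,0,0,0,0,0,0,0,0,0,0,0,0,0,0,0,0]' > m.json && python3 shift.py m.json 
python3 -c "
from h import *
todo(.453,-.342,.2,-42.8)"
```

```text
clock: 11.73
eef_pos: [0.477, 0.094, 0.0139]
orientation: [[0.677, 0.736, -0.0], [0.736, -0.677, -0.001], [-0.001, 0.0, -1.0]]
contact_force: [-0.0, -0.0, 0.9]
grip_width: 0.0251
finger_force: 0.0
clock: 12.57
eef_pos: [0.4772, 0.094, 0.0137]
orientation: [[0.678, 0.735, 0.0], [0.735, -0.678, 0.001], [0.001, -0.0, -1.0]]
contact_force: [-1.8, 0.4, 8.0]
grip_width: 0.0149
finger_force: 59.4
rot [-0.    -0.001  0.002] move now [-0.3367  0.2778 -0.1866] move after turn [-0.3363  0.2785 -0.1863] 12.5667 [-1.03  0.38  0.85  2.07 -0.39  0.85 -0.7 ] 0.0149
```

```bash
echo '[0,0,0,0,0,-0.02,0,0,0,0,0,0,-0.04,0,0,0,0,0,0,-0.04,0,0,0,0,0,0,-0.04,0,0,0,0,0,0,-0.03,0]' > m.json && python3 shift.py m.json|sed -n '2p;5,6p'
echo '[0,0,0,-0.016,0.013,0,0,0,0,0,-0.027,0.022,0,0,0,0,0,-0.027,0.022,0,0,0,0,0,-0.027,0.022,0,0,0,0,0,-0.027,0.022,0,0]' > m.json && python3 shift.py m.json |sed -n 2p
echo '[0,0,0,-0.027,0.022,0,0,0,0,0,-0.027,0.022,0,0,0,0,0,-0.027,0.022,0,0,0,0,0,-0.027,0.022,0,0,0,0,0,-0.027,0.022,0,0]' > m.json && python3 shift.py m.json |sed -n 2p
echo '[0,0,0,-0.027,0.022,0,0,0,0,0,-0.027,0.022,0,0,0,0,0,-0.018,0.016,0,0,0,0,0,0,0,0,0,0,0,0,0,0,0,0]' > m.json && python3 shift.py m.json
python3 - <<'E'
from h import *
todo(.453,-.342,.03,-42.8)
E
```

```text
eef_pos: [0.4772, 0.093, 0.1858]
grip_width: 0.0152
finger_force: 58.7
eef_pos: [0.4661, -0.0676, 0.1828]
eef_pos: [0.4558, -0.2411, 0.1826]
clock: 14.23
eef_pos: [0.45, -0.3353, 0.1826]
orientation: [[0.681, 0.732, -0.002], [0.732, -0.681, -0.001], [-0.002, -0.001, -1.0]]
contact_force: [1.0, 0.8, -0.3]
grip_width: 0.0151
finger_force: 59.0
rot [-0.001  0.002 -0.002] move now [-0.0026  0.0069  0.1526] move after turn [-0.0028  0.0068  0.1526] 14.2333 [-0.35  0.4   1.14  1.74 -0.38  1.25  0.13] 0.0151
```

```bash
echo '[0,0,0,-0.003,0.007,0.03,0,0,0,0,0,0,0.035,0,0,0,0,0,0,0.035,0,0,0,0,0,0,0.03,0,0,0,0,0,0,0.02,0]' > m.json && python3 shift.py m.json|sed -n '2p;4p'
echo '[0,0,0,0,0,0.005,0,0,0,0,0,0,0,0,0,0,0,0,0,0,0]' > m.json && python3 shift.py m.json|sed -n '2p;4p'
echo '[0,0,0,0,0,0.004,0,0,0,0,0,0,0,0,0,0,0,0,0,0,0]' > m.json && python3 shift.py m.json|sed -n '2p;4p'
```

```text
eef_pos: [0.454, -0.3376, 0.03]
contact_force: [0.1, 0.2, -0.7]
eef_pos: [0.4554, -0.34, 0.0292]
contact_force: [0.1, -0.3, -1.2]
eef_pos: [0.4552, -0.3403, 0.0249]
contact_force: [-0.3, -0.5, -0.5]
```

```bash
echo '[0,0,0,0,0,0.004,0,0,0,0,0,0,0,0,0,0,0,0,0,0,0]' > m.json && python3 shift.py m.json|sed -n '2p;4p'
echo '[0,0,0,0,0,0.001,0,0,0,0,0,0,0,0,0,0,0,0,0,0,0]' > m.json && python3 shift.py m.json|sed -n '2p;4p'
echo '[0,0,0,0,0,0.001,0,0,0,0,0,0,0,0,0,0,0,0,0,0,0]' > m.json && python3 shift.py m.json|sed -n '2p;4p'
```

```text
eef_pos: [0.4546, -0.3402, 0.02]
contact_force: [-0.3, 0.5, -1.3]
eef_pos: [0.4547, -0.3403, 0.0191]
contact_force: [-0.2, 0.4, -1.2]
eef_pos: [0.4547, -0.3403, 0.0187]
contact_force: [-3.1, 2.9, 9.4]
```

Contact at the expected height. Release, then back off well clear.

```bash
echo '[0,0,0,0,0,0,0.045,0,0,0,0,0,0,0.045,0,0,0,0,0,0,0.045,0,0,0,0,0,0,0.045,0,0,0,0,0,0,0.045]' > m.json && python3 shift.py m.json|tail -3
echo '[0,0,0,0,0,-0.01,0.045,0,0,0,0,0,-0.03,0.045,0,0,0,0,0,-0.04,0.045,0,0,0,0,0,-0.04,0.045,0,0,0,0,0,-0.04,0.045]' > m.json && python3 shift.py m.json|sed -n 2p
echo '[0,0,0,0.027,-0.022,0,0.045,0,0,0,0.027,-0.022,0,0.045,0,0,0,0.027,-0.022,0,0.045,0,0,0,0.027,-0.022,0,0.045,0,0,0,0.027,-0.022,0,0.045]' > m.json && python3 shift.py m.json |sed -n 2p
echo '[0,0,0,0.027,-0.022,0,0.045,0,0,0,0.027,-0.022,0,0.045,0,0,0,0,0,0,0.045,0,0,0,0,0,0,0.045,0,0,0,0,0,0,0.045]' > m.json && python3 shift.py m.json |sed -n 1,2p
python3 - <<'E'
from h import *
cv2.imwrite('pics/t4.png',vision.get_image('top')['color'])
E
```

```text
contact_force: [1.4, -1.3, 0.9]
grip_width: 0.0451
finger_force: 0.0
eef_pos: [0.4539, -0.3405, 0.1804]
eef_pos: [0.465, -0.1653, 0.1782]
clock: 17.57
eef_pos: [0.4696, -0.0973, 0.1784]
```

View pics/t4.png

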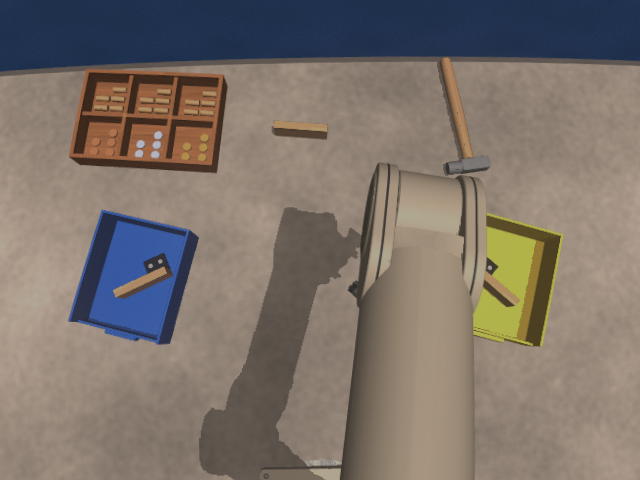

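Blue holds its bracket upright at (143,278). The yellow one is partly hidden by the arm at (500,285), so I'll check it from the side.

Run:
```python
from h import *
cv2.imwrite('pics/s5.png',vision.get_image('side')['color'])
```

```text
(no output)
```

View pics/s5.png

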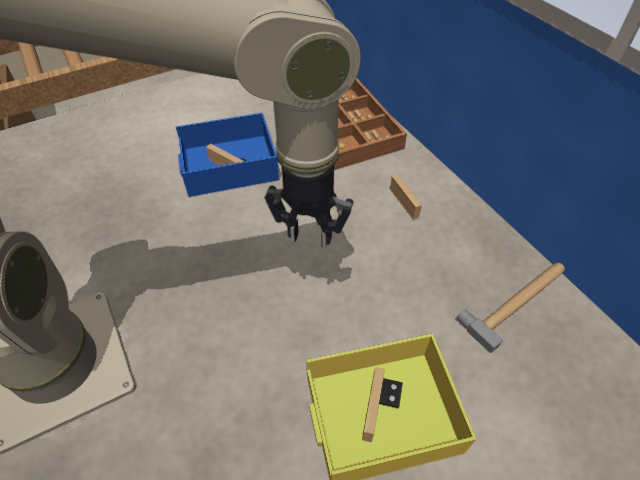

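The side view shows the right-hand bracket upright in the yellow bin (375,405), the left-hand one in the blue bin (225,155), and the gripper clear of both.

```bash
python3 -c "
from rig import robot, vision, sense
print(robot.job_done())"
```

```text
the job is handed in; nothing more can be done
None
```

The left-hand bracket is standing in the blue bin and the right-hand one in the yellow bin, both released; the job was handed in at about 18 s of the 62 s allowed, and no verdict was returned.

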